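Switch on, set and tare a coffee scale

TASK

Get the bench scale that carries the steel bowl ready for weighing out coffee: press the end of its green rocker switch that points away from the robot (the white bar) down until it is fully on, then tap the blue unit key, then tap the yellow tare key, each lightly with the fingertips. Leave the bowl standing where it is, do not touch it or the weighing plate, and do not press the white key. The second scale is in use: leave it and everything else on the table alone.

Things in the scene. Friction and masses are not known exactly. Their poses are not given: they have to be found in the camera images.
- scale_a: scale to get ready: white, 330 (x) x 240 (y) x 76 mm high, fixed, the steel bowl on it. Origin: centre of underside; x points from its front (keys) to its back (weighing plate), z up. The front 118 mm is a grey deck sloping 0.2 rad, lower in front; on it at y -80 mm the green rocker, -5 yellow tare key, +40 blue unit key, +85 white hold key; behind the keys a dark display 3 mm proud
- plate_a: its aluminium weighing plate, 205 x 225 x 8 mm, behind the deck, top 76 mm above the table; origin: centre of its underside
- power_a (a joint): angle of the green rocker switch of scale_a: 0 = off (the end away from the robot, with the white bar, stands up), 0.35 rad = fully on (that end pressed down). It stays where it is left; about 2 N pushes it
- power_a_on (a point): point on top of the green rocker's far half (34 x 24 mm rocker in a black bezel, about 11 mm from its pivot): press here, downwards, to switch on. The point rides with the rocker: it sinks about 4 mm from off to on
- unit_a (a joint): travel of the blue unit key of scale_a: 0 = up, 0.004 m = fully down; it counts as tapped beyond 0.0022 m. A spring key: about 1 N to start, 4.5 N at the bottom; springs back
- unit_a_top (a point): centre of the top of the blue unit key of scale_a (22 x 26 mm, standing 7 mm above the deck, neighbours 45 mm away centre to centre); it travels square to the deck and can be pressed straight down
- tare_a (a joint): travel of the yellow tare key of scale_a, same kind of key: 0 = up, 0.004 m = fully down, tapped beyond 0.0022 m
- tare_a_top (a point): centre of the top of the yellow tare key of scale_a, same size
- hold_a (a joint): travel of the white hold key of scale_a (same kind of key, not to be pressed)
- scale_b: the second scale, of the same make, with a jug standing on it, switched on and in use: not to be touched
- bowl: open stainless steel bowl, 140 mm across the rim, 55 mm high, loose on the plate of scale_a; origin: centre of its underside
- jug_b: white vacuum jug with red stopper, 240 mm high, 132 mm across, handle along its +y, standing on the plate of scale_b; origin: centre of its underside
- jug_c: white vacuum jug with black stopper, same size, standing on the table; origin: centre of its underside
- jug_d: blue vacuum jug, same size, standing on the table; origin: centre of its underside
- tin: copper-coloured coffee tin, 80 mm across, 110 mm high, on the table; origin: centre of its underside
- cup: white mug, 80 mm across, 90 mm high, on the table; origin: centre of its underside
- scoop: steel coffee scoop lying on the table, cup 50 mm across and 28 mm high, handle 105 mm long towards its -x; origin: under its cup
Things that resemble listed ones, but are neither listed nor needed, are in the scene too. Several things have the shape of the bowl; the one meant has the colours described above.

How it is judged:
By the outcome, as a careful person would: the job done as asked, in the order asked, and still so for the second after the job is handed in, with the robot touching nothing.
It also fails if it takes over 45 s, if anything falls off the work surface, if the arm or the gripper's body presses on something with over 40 N, if the wrist force passes 120 N, or if a joint passes its speed limit or range.

ROBOT

A 7-joint arm with a two-finger parallel gripper is mounted at the origin on the work surface. World frame = base frame: x ahead of the robot, y to its left, z up, the work surface at z = 0. Lengths are in m, angles in rad, forces in N, time in s.
With the tool pointing down it reaches from about 0.425 to 0.925 m from the base axis. Payload 6.8 kg.
Tool frame: the origin (TCP) lies between the finger pads; the fingertips stand r.tcp_to_tips ahead of it and the grasp point (between the pads) lies 3 mm ahead of it (r.tcp_to_tips is the distance from the TCP to the fingertips, in m); z points along the fingers, y is the line along which they close (so a half turn about z gives the same grasp; the last joint's range is limited). The gripper opens to 85 mm and grips with 20 to 120 N. Pads are 22 mm wide; open, the fingers measure 114 mm over their backs; the gripper's body (76 mm by 85 mm) begins 54 mm behind the grasp point. The pads swing forward as they close: fully open they stand 13 mm farther back than shut.
Start: joints at [1.199, 0.477, 0.022, 1.555, -0.011, 1.109, -0.083], TCP at [0.176, -0.652, 0.253] pointing down, gripper open.
Joint ranges: [-2.96, 2.96], [-0.34, 2.1], [-1.41, 1.46], [0.24, 2.44], [-1.37, 4.51], [0.17, 1.92], [-2.96, 2.96]. Speed limits (rad/s): [2.39, 2.39, 3.14, 3.14, 3.14, 3.14, 3.14].

INTERFACE

Orientations are given as a rotation vector (axis times angle).
In Python, from bench import r gives the robot as it stands. The module is installed in compiled form; this text tells all that it offers.
- The arm moves only by the tool step_arm, never from a script. Its argument "moves" is a list of rows, each an object of numbers: "rx", "ry", "rz": the turn, a rotation vector about the tool's x, y, z in degrees; "dx", "dy", "dz": the shift along the tool's x, y, z in mm; "gripper": the opening, from -1 (shut) to 1 (fully open). In form: [{"rx": .., "ry": .., "rz": .., "dx": .., "dy": .., "dz": .., "gripper": ..}, ...]. A call has 1 to 20 rows; each row shifts and turns the commanded pose from where the row before left it, along the tool's axes as they then stand; what a row does not reach is not made up. A row lasts 1/8 s, in which the tool goes at most 62.5 mm and 10.7 degrees, less where a joint would pass 70% of its speed; a pose out of reach is approached as far as the arm can. A call is refused whole if a number of a shift passes 62.5 or a number of a turn 10.7, either way. A call with a gripper value outside its range is refused whole. The fingers move at their own pace and stop on an object; "grip_force" is the grip in N (left out, the last holds). Time passes only in rows, so rows that do not move let the fingers close. It gives the time, the measured TCP pose, the force, the opening and the grip force at its end, in the units of the state.
- r.get_obs(): the state, without advancing time (a new reading comes with each control period).
- r.grab_frame(name): name is "side" or "top" or "wrist"; returns the picture (480x640x3 uint8, blue, green, red); there is no depth.
- r.camera_info(name): a dict with "mtx" (3x3 intrinsics, pixels), "rvec" (rotation vector, rad) and "tvec" (3), from world to camera coordinates, as OpenCV has them. Camera axes: x right, y down, z forward; pixel columns grow to the right and rows downward; lengths in m; the calibration is good to about 2 mm. A picture is of the moment at which its call begins: read the wrist's pose just before it. camera_info takes no time and is no camera call; for the wrist camera it gives the pose at the moment of the call.
- r.hand_in(): hands the job in; it is judged then, once.
The state is a dict: "clock": time; "joints": joint angles; "qvel": joint speeds; "tau": joint torques, N m; "tcp_pos": TCP position; "orientation": TCP orientation; "contact_force": force on the tool from outside, world axes, zero at the start; "moment": the same for the moment, N m; "grip_width": finger opening in m; "gripper_force": force on a finger pad.
Only numpy, scipy, OpenCV 4.12 (cv2) and the standard library are available. Lean on these libraries where they do the work, as an engineer would, in place of code of your own. Each camera call takes 0.05 s, during which the arm holds its last target. There are 200 camera calls.

## Working session

There is one attempt and no reset: what is moved stays moved. The work goes in short steps, Python scripts to look and compute and a tool call to move; the robot and the scene stay as the last step left them, time stands still between calls to the robot, and variables do not carry over. Pictures are saved under pics/ and viewed, at most 10 in all, crops included, and the job is handed in when it is done.

Besides the shell and the picture viewer there is one more tool, called after "Call:" as name(argument=value, ...) on one line, values as JSON. step_arm: Moves the arm, as the interface text tells. Its arguments: {"type":"object","properties":{"moves":{"type":"array","items":{"type":"object","properties":{"rx":{"type":"number"},"ry":{"type":"number"},"rz":{"type":"number"},"dx":{"type":"number"},"dy":{"type":"number"},"dz":{"type":"number"},"gripper":{"type":"number"}}}},"grip_force":{"type":"number"}},"required":["moves"]}

```bash
mkdir -p pics; python3 - <<'E'
from bench import r
import cv2,numpy as np
for n in("top","side"):
    cv2.imwrite(f"pics/{n}0.png",r.grab_frame(n)); i=r.camera_info(n)
    R=cv2.Rodrigues(np.array(i["rvec"],float))[0]; print(n,np.round(i["mtx"],1).tolist(),(-R.T@np.ravel(i["tvec"])).round(3),R.round(2).tolist())
o=r.get_obs();print(o["clock"],o["tcp_pos"],o["orientation"],o["grip_width"],r.tcp_to_tips,o["contact_force"])
E
```

```text
top [[615.7, 0.0, 320.1], [0.0, 615.7, 227.7], [0.0, 0.0, 1.0]] [ 0.27  -0.003  2.009] [[0.03, -1.0, 0.01], [-0.99, -0.03, -0.14], [0.14, -0.01, -0.99]]
side [[569.4, 0.0, 320.4], [0.0, 569.4, 244.2], [0.0, 0.0, 1.0]] [-0.117  1.028  1.229] [[-0.85, -0.53, -0.02], [-0.35, 0.59, -0.73], [0.39, -0.62, -0.68]]
0.1 [ 0.17586102 -0.65119577  0.25243328] [-3.11276225e+00 -4.12964988e-01  5.20437397e-04] 0.08544298990826324 0.022 [-0.34484614 -0.61974593 -0.35530511]
```

View pics/top0.png

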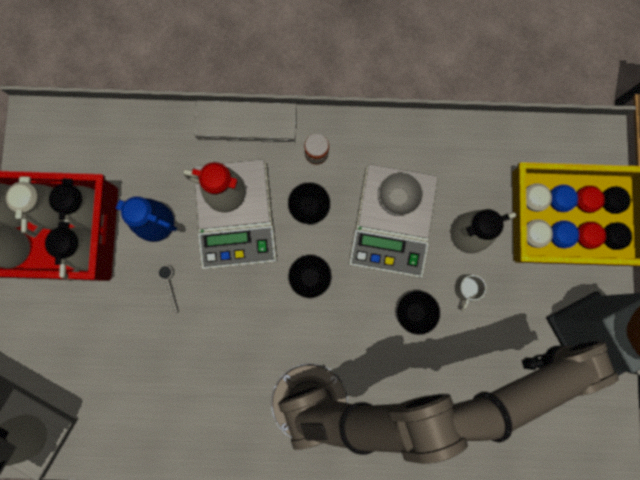

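View pics/side0.png

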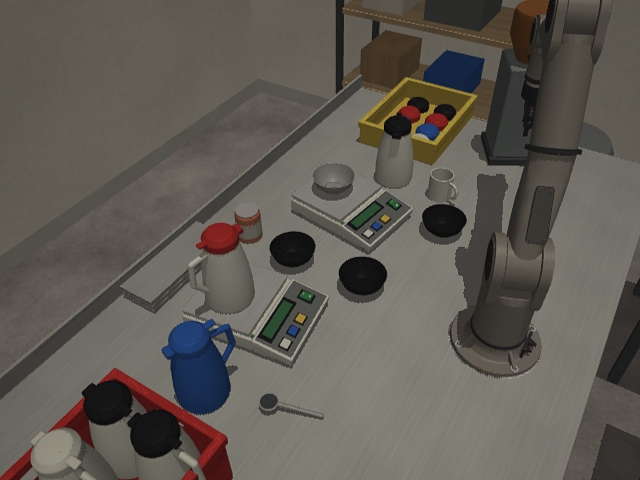

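The top view shows scale A (bowl on it) with its keys at about (360,256) white, (375,258) blue, (389,260) yellow and (413,260) green. The side view shows the same scale at about (350,215), with its keys at (368,233) to (392,205). I'll triangulate them.

```bash
cat > h.py <<'E'
from bench import r
import cv2,numpy as np
def masks(img):
    h=cv2.cvtColor(img,cv2.COLOR_BGR2HSV)
    return {k:cv2.inRange(h,np.array(a),np.array(b)) for k,a,b in(("green",(50,120,60),(80,255,255)),("yellow",(18,120,90),(32,255,255)),("blue",(100,120,60),(120,255,255)))}
def blobs(m,box=None,amin=15):
    n,_,s,c=cv2.connectedComponentsWithStats(m)
    return [(c[i].round(1),int(s[i,4]),s[i,:4].tolist()) for i in range(1,n) if s[i,4]>=amin and (box is None or (box[0]<c[i][0]<box[2] and box[1]<c[i][1]<box[3]))]
def ray(i,p):
    R=cv2.Rodrigues(np.array(i["rvec"],float))[0]; t=np.ravel(i["tvec"])
    d=R.T@np.linalg.inv(np.array(i["mtx"]))@np.array([p[0],p[1],1.]); return -R.T@t,d/np.linalg.norm(d)
def tri(obs):
    A=np.zeros((3,3));b=np.zeros(3)
    for i,p in obs:
        c,d=ray(i,p);P=np.eye(3)-np.outer(d,d);A+=P;b+=P@c
    x=np.linalg.solve(A,b); return x,[round(float(np.linalg.norm((np.eye(3)-np.outer(d,d))@(x-c))),4) for c,d in(ray(i,p) for i,p in obs)]
def plane(i,p,z):
    c,d=ray(i,p); return c+d*(z-c[2])/d[2]
E
python3 - <<'E'
from h import *
T,S=cv2.imread("pics/top0.png"),cv2.imread("pics/side0.png"); it,is_=r.camera_info("top"),r.camera_info("side")
mt,ms=masks(T),masks(S)
for k in mt:
    a=blobs(mt[k],(350,220,430,280),10);b=blobs(ms[k],(340,185,415,250),10);print(k,a,b)
    for p in a:
        for q in b: print("   ",*[np.round(v,4) for v in tri([(it,p[0]),(is_,q[0])])])
        print("  z=.05",plane(it,p[0],.05).round(4))
for n,p in(("jugc top",(487,221)),("jugd",(0,0))): print(n,plane(it,p,.24).round(3))
print("bowl",plane(it,(401,193),.13),"cup",plane(it,(470,285),.09),"blackbowl",plane(it,(418,312),.055))
E
```

```text
green [(array([413.2, 258.7]), 70, [409, 254, 9, 11])] [(array([393.7, 203.2]), 44, [389, 199, 11, 9])]
    [ 0.46   -0.3198  0.0525] [0.0031 0.0031]
  z=.05 [ 0.4631 -0.3191  0.05  ]
yellow [(array([389. , 260.4]), 64, [385, 257, 9, 8])] [(array([384.6, 218. ]), 43, [381, 215, 9, 7])]
    [ 0.4531 -0.2429  0.0484] [0.0025 0.0025]
  z=.05 [ 0.4553 -0.2417  0.05  ]
blue [(array([375.1, 257.8]), 70, [371, 254, 9, 9])] [(array([376.2, 225.3]), 48, [372, 222, 10, 8])]
    [ 0.46   -0.1983  0.048 ] [0.0027 0.0027]
  z=.05 [ 0.4623 -0.1971  0.05  ]
jugc top [ 0.561 -0.503  0.24 ]
jugd [1.197 0.978 0.24 ]
bowl [ 0.65937492 -0.26658381  0.13      ] cup [ 0.38233116 -0.49059941  0.09      ] blackbowl [ 0.29459223 -0.3347458   0.055     ]
```

Call:
step_arm(moves=[{"dz": -20,"gripper": -1},{"dx": 40,"dy": -34,"dz": -10,"gripper": -1},{"dx": 40,"dy": -34,"gripper": -1},{"dx": 40,"dy": -34,"gripper": -1},{"dx": 40,"dy": -34,"gripper": -1},{"dx": 40,"dy": -34,"gripper": -1},{"dx": 40,"dy": -34,"gripper": -1},{"dx": 40,"dy": -34,"gripper": -1},{"dx": 40,"dy": -34,"gripper": -1},{"dx": 37,"dy": -36,"gripper": -1},{"rz": 8,"gripper": -1},{"rz": 8,"gripper": -1},{"rz": 8,"gripper": -1},{"gripper": -1},{"gripper": -1}])

```text
invalid input at $.moves[0]: expected keys rx, ry, rz, dx, dy, dz, gripper
```

```bash
python3 - <<'E'
from h import *
i=r.camera_info("wrist");o=r.get_obs();f=r.grab_frame("wrist");cv2.imwrite("pics/w1.png",f)
import pickle;pickle.dump(i,open("w1.pkl","wb"))
R=cv2.Rodrigues(np.array(i["rvec"],float))[0];print((-R.T@np.ravel(i["tvec"])).round(3),R[2].round(2),np.round(i["mtx"],0).tolist())
print(o["clock"],o["tcp_pos"],o["orientation"],o["grip_width"])
for k,m in masks(f).items(): print(k,[(b,plane(i,b[0],.05).round(4)) for b in blobs(m,amin=150)])
E
```

```text
[ 0.257 -0.629  0.373] [-0.32 -0.08 -0.94] [[347.0, 0.0, 317.0], [0.0, 347.0, 242.0], [0.0, 0.0, 1.0]]
0.1 [ 0.17586102 -0.65119577  0.25243328] [-3.11276225e+00 -4.12964988e-01  5.20437397e-04] 0.08544298990826324
green []
yellow []
blue []
```

View pics/w1.png

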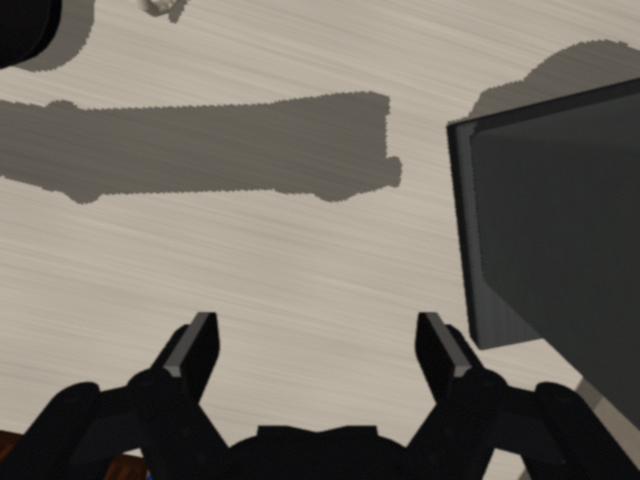

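The move was refused because every row needs all of its keys, so the arm hasn't moved. The wrist picture shows only the table and the open fingers, at about (205,340) and (430,340).

Call:
step_arm(moves=[{"rx": 0,"ry": 0,"rz": 0,"dx": 0,"dy": 0,"dz": -20,"gripper": -1},{"rx": 0,"ry": 0,"rz": 0,"dx": 40,"dy": -34,"dz": -10,"gripper": -1},{"rx": 0,"ry": 0,"rz": 0,"dx": 40,"dy": -34,"dz": 0,"gripper": -1},{"rx": 0,"ry": 0,"rz": 0,"dx": 40,"dy": -34,"dz": 0,"gripper": -1},{"rx": 0,"ry": 0,"rz": 0,"dx": 40,"dy": -34,"dz": 0,"gripper": -1},{"rx": 0,"ry": 0,"rz": 0,"dx": 40,"dy": -34,"dz": 0,"gripper": -1},{"rx": 0,"ry": 0,"rz": 0,"dx": 40,"dy": -34,"dz": 0,"gripper": -1},{"rx": 0,"ry": 0,"rz": 0,"dx": 40,"dy": -34,"dz": 0,"gripper": -1},{"rx": 0,"ry": 0,"rz": 0,"dx": 40,"dy": -34,"dz": 0,"gripper": -1},{"rx": 0,"ry": 0,"rz": 0,"dx": 37,"dy": -36,"dz": 0,"gripper": -1},{"rx": 0,"ry": 0,"rz": 8,"dx": 0,"dy": 0,"dz": 0,"gripper": -1},{"rx": 0,"ry": 0,"rz": 8,"dx": 0,"dy": 0,"dz": 0,"gripper": -1},{"rx": 0,"ry": 0,"rz": 8,"dx": 0,"dy": 0,"dz": 0,"gripper": -1},{"rx": 0,"ry": 0,"rz": 0,"dx": 0,"dy": 0,"dz": 0,"gripper": -1}])

```text
clock: 1.9
tcp_pos: [0.4402, -0.2611, 0.2831]
orientation: [-3.132, 0.241, 0.001]
contact_force: [0.3, 0.0, 0.1]
grip_width: -0.0
gripper_force: 0.0
```

```bash
cat > look.py <<'E'
from h import *
import pickle,sys
n=sys.argv[1]
i=r.camera_info("wrist");o=r.get_obs();f=r.grab_frame("wrist");cv2.imwrite(f"pics/{n}.png",f)
pickle.dump((i,f),open(n+".pkl","wb"))
R=cv2.Rodrigues(np.array(i["rvec"],float))[0];print((-R.T@np.ravel(i["tvec"])).round(3),R[2].round(2))
print(o["clock"],o["tcp_pos"],o["orientation"],o["contact_force"])
for k,m in masks(f).items():
  for b in blobs(m,amin=60): print(k,b,plane(i,b[0],.05).round(4))
E
python3 look.py w2
```

```text
[ 0.523 -0.274  0.403] [-0.32  0.05 -0.94]
1.9 [ 0.44023182 -0.26108476  0.28313043] [-3.13225805e+00  2.41166201e-01  5.64006188e-04] [0.31937743 0.0093568  0.11019459]
green (array([173.1, 111.2]), 70, [169, 107, 9, 10]) [ 0.5535 -0.14    0.05  ]
green (array([259. , 148.3]), 4085, [190, 133, 136, 32]) [ 0.5075 -0.2139  0.05  ]
green (array([369.9, 180.8]), 709, [357, 165, 27, 34]) [ 0.4591 -0.3187  0.05  ]
yellow (array([295.4, 198.3]), 545, [283, 188, 26, 22]) [ 0.4528 -0.2407  0.05  ]
blue (array([251.4, 198.7]), 587, [238, 188, 28, 23]) [ 0.4593 -0.1957  0.05  ]
```

View pics/w2.png

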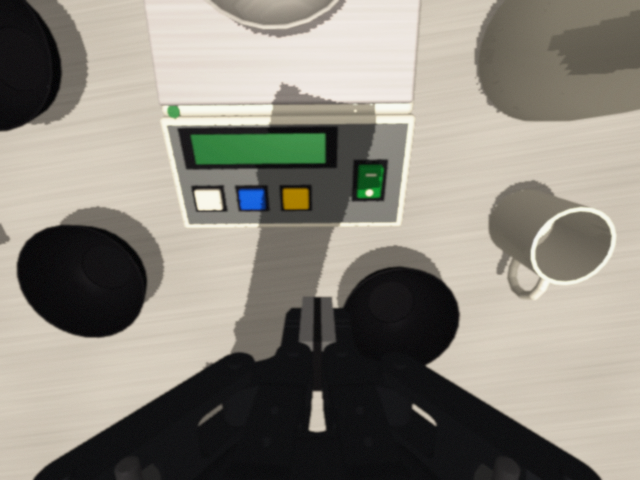

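The wrist view shows the scale from above: white key (209,199), blue (251,199), yellow (295,198), rocker (370,181) with its white bar at about (371,176), and the shut fingers at (318,320). I'll move above the rocker and lean the tool forward for a closer look.

Call:
step_arm(moves=[{"rx": 0,"ry": 8,"rz": 0,"dx": 0,"dy": 25,"dz": 0,"gripper": -1},{"rx": 0,"ry": 8,"rz": 0,"dx": 0,"dy": 25,"dz": 0,"gripper": -1},{"rx": 0,"ry": 7,"rz": 0,"dx": 0,"dy": 0,"dz": 0,"gripper": -1},{"rx": 0,"ry": 0,"rz": 0,"dx": 13,"dy": 0,"dz": 31,"gripper": -1},{"rx": 0,"ry": 0,"rz": 0,"dx": -30,"dy": 0,"dz": 30,"gripper": -1},{"rx": 0,"ry": 0,"rz": 0,"dx": -30,"dy": 0,"dz": 30,"gripper": -1},{"rx": 0,"ry": 0,"rz": 0,"dx": 0,"dy": 0,"dz": 0,"gripper": -1},{"rx": 0,"ry": 0,"rz": 0,"dx": 0,"dy": 0,"dz": 0,"gripper": -1}])

```text
clock: 2.95
tcp_pos: [0.4264, -0.3102, 0.1827]
orientation: [3.038, -0.234, 0.621]
contact_force: [0.5, -0.7, 1.0]
grip_width: -0.0004
gripper_force: 0.0
```

```bash
python3 look.py w3; python3 - <<'E'
import cv2
f=cv2.imread("pics/w3.png");cv2.imwrite("pics/w3v.png",f)
E
```

```text
[ 0.456 -0.315  0.327] [ 0.07 -0.01 -1.  ]
2.95 [ 0.42637398 -0.31019211  0.18274654] [ 3.03766238 -0.2342862   0.62132763] [ 0.535299   -0.69051349  1.01701717]
green (array([ 80.9, 177. ]), 125, [75, 171, 13, 13]) [ 0.5563 -0.1372  0.05  ]
green (array([174.3, 220.4]), 5610, [96, 202, 165, 37]) [ 0.5097 -0.2075  0.05  ]
green (array([319.1, 260.9]), 1099, [304, 241, 31, 43]) [ 0.4599 -0.3174  0.05  ]
yellow (array([224.4, 285.3]), 956, [207, 271, 35, 29]) [ 0.4522 -0.2403  0.05  ]
blue (array([167.5, 286. ]), 1005, [150, 272, 36, 29]) [ 0.4586 -0.1957  0.05  ]
```

View pics/w3.png

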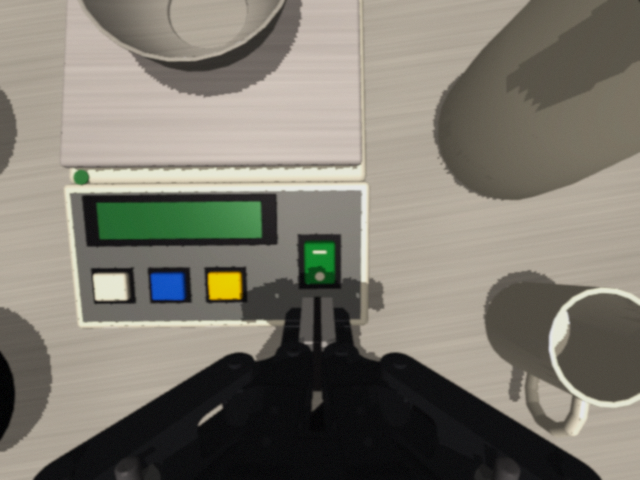

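The closer view shows the rocker at (319,261) with its white bar at (320,252), the yellow key at (224,285) and the blue key at (167,286). The fingertips are at (317,300), just in front of the rocker. Next I'll triangulate across the views.

```bash
cat > plan.py <<'E'
from h import *
import pickle
from scipy.spatial.transform import Rotation as Ro
(i2,f2),(i3,f3)=[pickle.load(open(n+".pkl","rb")) for n in("w2","w3")]
it,is_=r.camera_info("top"),r.camera_info("side")
px=dict(yellow=[(295.4,198.3),(224.4,285.3),(389,260.4),(384.6,218)],blue=[(251.4,198.7),(167.5,286),(375.1,257.8),(376.2,225.3)],green=[(369.9,180.8),(319.1,260.9),(413.2,258.7),(393.7,203.2)])
K={}
for k,p in px.items():
    a=tri([(i2,p[0]),(i3,p[1])]);b=tri(list(zip((i2,i3,it,is_),p)));print(k,a[0].round(4),b[0].round(4),b[1]);K[k]=b[0]
g=cv2.cvtColor(f3,cv2.COLOR_BGR2HSV)[244:260,308:332]; ys,xs=np.nonzero((g[...,1]<110)&(g[...,2]>120)); bar=(xs.mean()+308,ys.mean()+244)
print("bar",bar,len(xs),plane(i3,bar,.055).round(4),plane(i3,bar,.058).round(4))
print("rocker ends z.055",plane(i3,(319,241),.058).round(4),plane(i3,(319,284),.05).round(4))
d=K["blue"]-K["yellow"];print("yaw",np.arctan2(-d[0],d[1]))
o=r.get_obs();M=Ro.from_rotvec(o["orientation"]).as_matrix();print(M.round(3).tolist())
t=np.array(o["tcp_pos"])+.022*M[:,2];print("tip",t.round(4),"near edge",(t-.011*M[:,0]).round(4))
R3=cv2.projectPoints(np.array([t-.011*M[:,0],t+.011*M[:,0]]),np.array(i3["rvec"],float),np.array(i3["tvec"],float),np.array(i3["mtx"]),None)[0];print("tip px",R3.round(0).tolist())
E
python3 plan.py
```

```text
yellow [ 0.4525 -0.2404  0.0496] [ 0.4526 -0.2412  0.0505] [0.0005, 0.0008, 0.0027, 0.0028]
blue [ 0.4588 -0.1951  0.0483] [ 0.4592 -0.1965  0.0507] [0.0007, 0.0008, 0.0031, 0.0028]
green [ 0.46   -0.3177  0.0558] [ 0.4597 -0.3184  0.0539] [0.0002, 0.001, 0.003, 0.0034]
bar (np.float64(319.0), np.float64(251.5)) 56 [ 0.4671 -0.3184  0.055 ] [ 0.467  -0.3184  0.058 ]
rocker ends z.055 [ 0.4751 -0.3196  0.058 ] [ 0.4418 -0.3146  0.05  ]
yaw -0.14664086067797863
[[0.908, -0.154, 0.389], [-0.14, -0.988, -0.062], [0.394, 0.002, -0.919]]
tip [ 0.4353 -0.3117  0.163 ] near edge [ 0.4253 -0.3102  0.1587]
tip px [[[317.0, 331.0]], [[317.0, 290.0]]]
```

Call:
step_arm(moves=[{"rx": 0,"ry": 0,"rz": 0,"dx": 2,"dy": 1,"dz": 32,"gripper": -1},{"rx": 0,"ry": 0,"rz": 0,"dx": 2,"dy": 1,"dz": 32,"gripper": -1},{"rx": 0,"ry": 0,"rz": 0,"dx": 3,"dy": 0,"dz": 33,"gripper": -1},{"rx": 0,"ry": 0,"rz": 0,"dx": 0,"dy": 0,"dz": 0,"gripper": -1},{"rx": 0,"ry": 0,"rz": 0,"dx": 0,"dy": 0,"dz": 0,"gripper": -1}])

```text
clock: 3.62
tcp_pos: [0.4693, -0.3188, 0.0962]
orientation: [3.038, -0.235, 0.621]
contact_force: [0.7, -0.2, -0.1]
grip_width: 0.0001
gripper_force: 0.0
```

```bash
cat > tip.py <<'E'
from h import *
from scipy.spatial.transform import Rotation as Ro
o=r.get_obs();M=Ro.from_rotvec(o["orientation"]).as_matrix();t=np.array(o["tcp_pos"])+.022*M[:,2]
print(o["clock"],"tip",t.round(4),"near",(t-.011*M[:,0]).round(4),"F",np.round(o["contact_force"],2),"tilt",np.arcsin(M[2,0]).round(3),"yaw",np.arctan2(M[1,0],M[0,0]).round(3),"q",np.round(o["joints"],2))
E
python3 tip.py; python3 - <<'E'
from h import *
f=r.grab_frame("wrist")[120:360,160:480];cv2.imwrite("pics/w4.png",cv2.resize(f,None,fx=2,fy=2))
E
```

```text
3.625 tip [ 0.4778 -0.3202  0.076 ] near [ 0.4678 -0.3186  0.0717] F [ 0.66 -0.22 -0.05] tilt 0.403 yaw -0.154 q [ 0.76  0.42 -0.22  2.18 -0.37  0.19 -0.8 ]
```

View pics/w4.png

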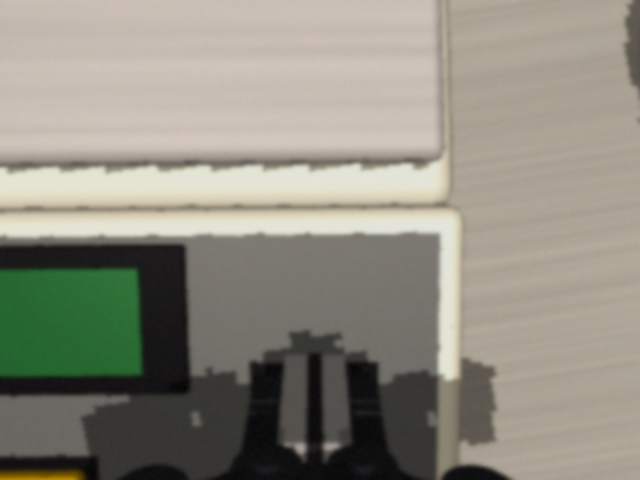

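Joint 6 is close to its lower limit, so I'll take some lean off before pressing.

Call:
step_arm(moves=[{"rx": 0,"ry": -6,"rz": 0,"dx": 3,"dy": 0,"dz": 0,"gripper": -1},{"rx": 0,"ry": 0,"rz": 0,"dx": -2,"dy": 0,"dz": 6,"gripper": -1},{"rx": 0,"ry": 0,"rz": 0,"dx": -0.6,"dy": 0,"dz": 2,"gripper": -1},{"rx": 0,"ry": 0,"rz": 0,"dx": 0,"dy": 0,"dz": 0,"gripper": -1}])

```text
clock: 4.18
tcp_pos: [0.4697, -0.3186, 0.0869]
orientation: [3.076, -0.241, 0.46]
contact_force: [0.1, -0.1, -0.2]
grip_width: 0.0003
gripper_force: 0.0
```

```bash
python3 tip.py
```

```text
4.175 tip [ 0.4761 -0.3196  0.0659] near [ 0.4657 -0.318   0.0627] F [ 0.11 -0.12 -0.16] tilt 0.297 yaw -0.157 q [ 0.58  0.44 -0.04  2.13 -0.32  0.31 -0.89]
```

Call:
step_arm(moves=[{"rx": 0,"ry": 0,"rz": 0,"dx": 2,"dy": 0,"dz": 1,"gripper": -1},{"rx": 0,"ry": 0,"rz": 0,"dx": -0.3,"dy": 0,"dz": 1,"gripper": -1},{"rx": 0,"ry": 0,"rz": 0,"dx": -0.3,"dy": 0,"dz": 1,"gripper": -1},{"rx": 0,"ry": 0,"rz": 0,"dx": 0,"dy": 0,"dz": 0,"gripper": -1}])

```text
clock: 4.68
tcp_pos: [0.4735, -0.3193, 0.0851]
orientation: [3.075, -0.239, 0.46]
contact_force: [-0.1, -1.0, 0.5]
grip_width: -0.0001
gripper_force: 0.5
```

```bash
python3 tip.py
```

```text
4.675 tip [ 0.4798 -0.3203  0.064 ] near [ 0.4694 -0.3187  0.0608] F [-0.06 -0.98  0.5 ] tilt 0.297 yaw -0.155 q [ 0.58  0.45 -0.04  2.13 -0.32  0.31 -0.89]
```

Call:
step_arm(moves=[{"rx": 0,"ry": 0,"rz": 0,"dx": -0.3,"dy": 0,"dz": 1,"gripper": -1},{"rx": 0,"ry": 0,"rz": 0,"dx": -0.3,"dy": 0,"dz": 1,"gripper": -1},{"rx": 0,"ry": 0,"rz": 0,"dx": 0,"dy": 0,"dz": 0,"gripper": -1}])

```text
clock: 5.05
tcp_pos: [0.4735, -0.319, 0.0829]
orientation: [3.075, -0.239, 0.46]
contact_force: [0.9, -0.5, 2.3]
grip_width: 0.0002
gripper_force: 0.9
```

Call:
step_arm(moves=[{"rx": 0,"ry": 0,"rz": 0,"dx": -0.3,"dy": 0,"dz": 1,"gripper": -1},{"rx": 0,"ry": 0,"rz": 0,"dx": -0.3,"dy": 0,"dz": 1,"gripper": -1},{"rx": 0,"ry": 0,"rz": 0,"dx": 0,"dy": 0,"dz": 0,"gripper": -1}])

```text
clock: 5.42
tcp_pos: [0.4738, -0.3191, 0.0811]
orientation: [3.075, -0.239, 0.461]
contact_force: [0.7, 1.1, 6.1]
grip_width: 0.0003
gripper_force: 2.9
```

```bash
python3 tip.py
```

```text
5.425 tip [ 0.4801 -0.3201  0.0601] near [ 0.4697 -0.3184  0.0569] F [0.73 1.05 6.08] tilt 0.298 yaw -0.155 q [ 0.58  0.45 -0.04  2.13 -0.32  0.3  -0.89]
```

Call:
step_arm(moves=[{"rx": 0,"ry": 0,"rz": 0,"dx": -0.3,"dy": 0,"dz": 1,"gripper": -1},{"rx": 0,"ry": 0,"rz": 0,"dx": 0,"dy": 0,"dz": 0,"gripper": -1}])

```text
clock: 5.68
tcp_pos: [0.4739, -0.3191, 0.0808]
orientation: [3.075, -0.239, 0.462]
contact_force: [-1.9, 2.6, 14.1]
grip_width: -0.0001
gripper_force: 7.2
```

Call:
step_arm(moves=[{"rx": 0,"ry": 0,"rz": 0,"dx": -0.3,"dy": 0,"dz": 1,"gripper": -1},{"rx": 0,"ry": 0,"rz": 0,"dx": 0,"dy": 0,"dz": 0,"gripper": -1}])

```text
clock: 5.92
tcp_pos: [0.474, -0.3192, 0.0806]
orientation: [3.075, -0.239, 0.463]
contact_force: [-5.8, 3.7, 23.9]
grip_width: 0.0001
gripper_force: 11.8
```

```bash
python3 tip.py
```

```text
5.925 tip [ 0.4804 -0.3202  0.0595] near [ 0.47   -0.3186  0.0563] F [-5.83  3.73 23.92] tilt 0.299 yaw -0.155 q [ 0.58  0.46 -0.04  2.13 -0.32  0.29 -0.89]
```

I've hit a hard stop. I'll lift and check the rocker.

Call:
step_arm(moves=[{"rx": 0,"ry": 0,"rz": 0,"dx": -3,"dy": 0,"dz": -8,"gripper": -1},{"rx": 0,"ry": 0,"rz": 0,"dx": -10,"dy": 0,"dz": -30,"gripper": -1},{"rx": 0,"ry": 0,"rz": 0,"dx": -20,"dy": 0,"dz": -35,"gripper": -1},{"rx": 0,"ry": 0,"rz": 0,"dx": -15,"dy": 0,"dz": -30,"gripper": -1},{"rx": 0,"ry": 0,"rz": 0,"dx": 0,"dy": 0,"dz": 0,"gripper": -1},{"rx": 0,"ry": 0,"rz": 0,"dx": 0,"dy": 0,"dz": 0,"gripper": -1}])

```text
clock: 6.68
tcp_pos: [0.3982, -0.307, 0.1625]
orientation: [3.076, -0.239, 0.459]
contact_force: [0.8, -1.3, -0.2]
grip_width: -0.0
gripper_force: 0.0
```

```bash
python3 tip.py; python3 look.py w5; python3 - <<'E'
import pickle,cv2
from h import *
def crop(n,c,s):
    i,f=pickle.load(open(n+".pkl","rb")); x,y=c; return cv2.resize(f[y-40:y+40,x-50:x+50],(400,320),interpolation=cv2.INTER_CUBIC)
i,f=pickle.load(open("w5.pkl","rb")); b=[b for b in blobs(masks(f)["green"],amin=60) if b[2][3]>b[2][2]]; b=max(b,key=lambda b:b[1]);print(b)
cv2.imwrite("pics/cmp.png",np.hstack([crop("w3",(319,261),0),crop("w5",tuple(int(v) for v in b[0]),0)]))
E
```

```text
6.675 tip [ 0.4046 -0.308   0.1414] near [ 0.3942 -0.3063  0.1382] F [ 0.83 -1.34 -0.19] tilt 0.296 yaw -0.155 q [ 0.63  0.22 -0.02  2.22 -0.29  0.45 -0.87]
[ 0.443 -0.314  0.302] [-0.04  0.01 -1.  ]
6.675 [ 0.39822294 -0.30699284  0.16249121] [ 3.07607406 -0.23881988  0.45860697] [ 0.83090426 -1.34094196 -0.18566157]
green (array([ 48.2, 109.2]), 179, [41, 102, 15, 15]) [ 0.5573 -0.1365  0.05  ]
green (array([153.6, 158.8]), 7015, [68, 137, 182, 44]) [ 0.5109 -0.2052  0.05  ]
green (array([318.2, 205.2]), 1490, [301, 181, 35, 50]) [ 0.4598 -0.3175  0.05  ]
yellow (array([214.9, 231.8]), 1161, [195, 216, 40, 32]) [ 0.4522 -0.2403  0.05  ]
blue (array([152.8, 232.3]), 1196, [133, 217, 41, 32]) [ 0.4588 -0.1956  0.05  ]
(array([318.2, 205.2]), 1490, [301, 181, 35, 50])
```

View pics/cmp.png

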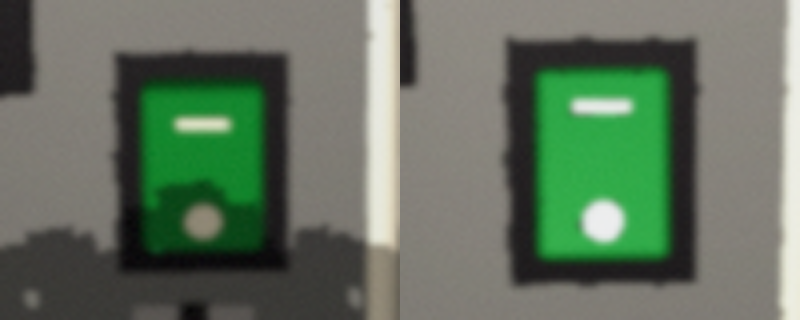

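The left crop (before) and right crop (after) show that the rocker looks longer and brighter, with its bar at (602,105) and dot at (603,221). That fits the face having tipped from about 0.37 to about 0 rad. The tip may have stopped on the bezel instead, so I'll press again with the opposite lean, using only the tip's far edge.

Call:
step_arm(moves=[{"rx": 0,"ry": -7.6,"rz": 0,"dx": 0,"dy": 0,"dz": 0,"gripper": -1},{"rx": 0,"ry": -7.6,"rz": 0,"dx": 0,"dy": 0,"dz": 0,"gripper": -1},{"rx": 0,"ry": -7.6,"rz": 0,"dx": 0,"dy": 0,"dz": 0,"gripper": -1},{"rx": 0,"ry": 0,"rz": 0,"dx": 36,"dy": 0.5,"dz": 0,"gripper": -1},{"rx": 0,"ry": 0,"rz": 0,"dx": 36,"dy": 0.5,"dz": 10,"gripper": -1},{"rx": 0,"ry": 0,"rz": 0,"dx": 0,"dy": 0,"dz": 30,"gripper": -1},{"rx": 0,"ry": 0,"rz": 0,"dx": 0,"dy": 0,"dz": 17,"gripper": -1},{"rx": 0,"ry": 0,"rz": 0,"dx": 0,"dy": 0,"dz": 0,"gripper": -1},{"rx": 0,"ry": 0,"rz": 0,"dx": 0,"dy": 0,"dz": 0,"gripper": -1}])

```text
clock: 7.85
tcp_pos: [0.4634, -0.3188, 0.0997]
orientation: [-3.121, 0.243, 0.157]
contact_force: [-0.4, 1.7, 0.3]
grip_width: -0.0001
gripper_force: 0.0
```

```bash
sed -i 's/"F",/"far",(t+.011*M[:,0]).round(4),"F",/' tip.py; python3 tip.py
```

```text
7.85 tip [ 0.4612 -0.3184  0.0778] near [ 0.4504 -0.3167  0.0789] far [ 0.472  -0.3201  0.0767] F [-0.36  1.66  0.33] tilt -0.101 yaw -0.155 q [ 0.4   0.53  0.1   1.89 -0.03  0.82 -1.22]
```

Call:
step_arm(moves=[{"rx": 0,"ry": 0,"rz": 0,"dx": 1,"dy": 0,"dz": 10,"gripper": -1},{"rx": 0,"ry": 0,"rz": 0,"dx": 1,"dy": 0,"dz": 7,"gripper": -1},{"rx": 0,"ry": 0,"rz": 0,"dx": 0,"dy": 0,"dz": 2,"gripper": -1},{"rx": 0,"ry": 0,"rz": 0,"dx": 0,"dy": 0,"dz": 0,"gripper": -1}])

```text
clock: 8.35
tcp_pos: [0.4633, -0.3184, 0.0805]
orientation: [-3.12, 0.242, 0.158]
contact_force: [-0.3, 2.1, 5.0]
grip_width: -0.0004
gripper_force: 2.3
```

Call:
step_arm(moves=[{"rx": 0,"ry": 0,"rz": 0,"dx": 0,"dy": 0,"dz": 1,"gripper": -1},{"rx": 0,"ry": 0,"rz": 0,"dx": 0,"dy": 0,"dz": 0,"gripper": -1}])

```text
clock: 8.6
tcp_pos: [0.4633, -0.3184, 0.0803]
orientation: [-3.12, 0.243, 0.158]
contact_force: [-2.8, 1.8, 11.5]
grip_width: 0.0002
gripper_force: 5.8
```

```bash
python3 tip.py
```

```text
8.6 tip [ 0.4611 -0.3181  0.0584] near [ 0.4503 -0.3164  0.0595] far [ 0.4719 -0.3198  0.0573] F [-2.82  1.78 11.45] tilt -0.101 yaw -0.155 q [ 0.4   0.56  0.1   1.9  -0.03  0.78 -1.22]
```

Both leans meet the same hard stop, at a surface height of about 57 mm, so the rocker is fully on. Next is the blue key.

Call:
step_arm(moves=[{"rx": 0,"ry": 0,"rz": 0,"dx": 0,"dy": 0,"dz": -10,"gripper": -1},{"rx": 0,"ry": 0,"rz": 0,"dx": 0,"dy": 0,"dz": -15,"gripper": -1},{"rx": 0,"ry": 8.6,"rz": 0,"dx": 0,"dy": 0,"dz": 0,"gripper": -1},{"rx": 0,"ry": 8.6,"rz": 0,"dx": 0,"dy": 0,"dz": 0,"gripper": -1},{"rx": 0,"ry": 0,"rz": 0,"dx": -10,"dy": -40,"dz": 0,"gripper": -1},{"rx": 0,"ry": 0,"rz": 0,"dx": -11,"dy": -40,"dz": 0,"gripper": -1},{"rx": 0,"ry": 0,"rz": 0,"dx": -11,"dy": -40,"dz": 0,"gripper": -1},{"rx": 0,"ry": 0,"rz": 0,"dx": 0,"dy": 0,"dz": 8,"gripper": -1},{"rx": 0,"ry": 0,"rz": 0,"dx": 0,"dy": 0,"dz": 0,"gripper": -1},{"rx": 0,"ry": 0,"rz": 0,"dx": 0,"dy": 0,"dz": 0,"gripper": -1}])

```text
clock: 9.85
tcp_pos: [0.455, -0.197, 0.0901]
orientation: [3.1, -0.244, 0.311]
contact_force: [0.2, 0.1, -0.3]
grip_width: 0.0003
gripper_force: 0.0
```

```bash
python3 tip.py; python3 look.py w6
```

```text
9.85 tip [ 0.4594 -0.1977  0.0685] near [ 0.4487 -0.196   0.0663] far [ 0.47   -0.1994  0.0707] F [ 0.21  0.14 -0.31] tilt 0.2 yaw -0.157 q [ 0.27  0.36  0.03  2.24 -0.12  0.34 -1.32]
[ 0.513 -0.206  0.225] [-0.13  0.02 -0.99]
9.85 [ 0.45504994 -0.19701456  0.09009246] [ 3.10044622 -0.24372614  0.31060984] [ 0.20701883  0.14136885 -0.30838684]
green (array([169.2, 129.8]), 438, [158, 118, 23, 24]) [ 0.5552 -0.14    0.05  ]
green (array([337.9, 202.3]), 15929, [201, 171, 275, 63]) [ 0.5077 -0.2161  0.05  ]
green (array([554.5, 266.2]), 2985, [528, 234, 56, 68]) [ 0.4582 -0.3213  0.05  ]
yellow (array([400.7, 299.9]), 2063, [375, 280, 54, 41]) [ 0.4527 -0.241   0.05  ]
blue (array([313. , 291.6]), 1019, [288, 281, 52, 28]) [ 0.4641 -0.1966  0.05  ]
```

View pics/w6.png

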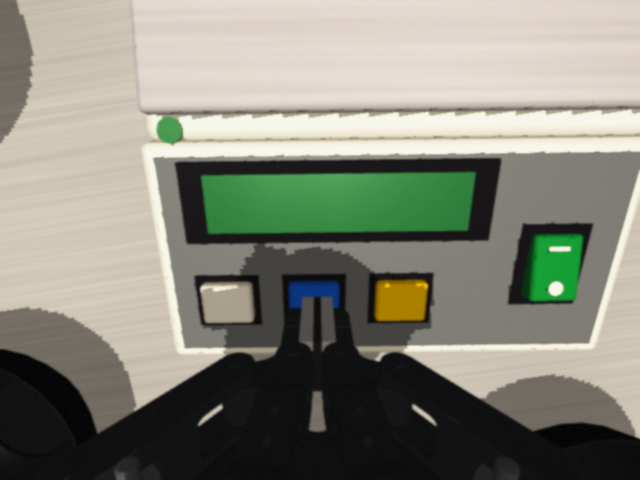

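The wrist view shows the fingertips at (317,310) lined up over the blue key, whose centre is at (314,300). The rocker at (555,266) is tipped on. Now I'll go down.

Call:
step_arm(moves=[{"rx": 0,"ry": 0,"rz": 0,"dx": -2,"dy": 0,"dz": 10,"gripper": -1},{"rx": 0,"ry": 0,"rz": 0,"dx": -1,"dy": 0,"dz": 5,"gripper": -1},{"rx": 0,"ry": 0,"rz": 0,"dx": 0,"dy": 0,"dz": 0,"gripper": -1}])

```text
clock: 10.28
tcp_pos: [0.4543, -0.1959, 0.0738]
orientation: [3.102, -0.242, 0.308]
contact_force: [-0.2, -1.5, 1.4]
grip_width: 0.0004
gripper_force: 0.7
```

Call:
step_arm(moves=[{"rx": 0,"ry": 0,"rz": 0,"dx": 0,"dy": 0,"dz": 1,"gripper": -1},{"rx": 0,"ry": 0,"rz": 0,"dx": 0,"dy": 0,"dz": 0,"gripper": -1}])

```text
clock: 10.52
tcp_pos: [0.4547, -0.1958, 0.0734]
orientation: [3.101, -0.241, 0.309]
contact_force: [-0.9, -0.5, 2.2]
grip_width: -0.0002
gripper_force: 0.9
```

Call:
step_arm(moves=[{"rx": 0,"ry": 0,"rz": 0,"dx": 0,"dy": 0,"dz": 1,"gripper": -1},{"rx": 0,"ry": 0,"rz": 0,"dx": 0,"dy": 0,"dz": 0,"gripper": -1}])

```text
clock: 10.78
tcp_pos: [0.455, -0.1958, 0.0725]
orientation: [3.101, -0.241, 0.309]
contact_force: [-2.0, -0.8, 2.2]
grip_width: 0.0
gripper_force: 1.3
```

```bash
python3 tip.py
```

```text
10.775 tip [ 0.4593 -0.1964  0.0509] near [ 0.4486 -0.1948  0.0488] far [ 0.47   -0.1981  0.0531] F [-2.02 -0.79  2.18] tilt 0.199 yaw -0.155 q [ 0.28  0.39  0.02  2.25 -0.12  0.3  -1.31]
```

Call:
step_arm(moves=[{"rx": 0,"ry": 0,"rz": 0,"dx": 0,"dy": 0,"dz": 1,"gripper": -1},{"rx": 0,"ry": 0,"rz": 0,"dx": 0,"dy": 0,"dz": 0,"gripper": -1}])

```text
clock: 11.02
tcp_pos: [0.4552, -0.1958, 0.0715]
orientation: [3.101, -0.241, 0.309]
contact_force: [-2.7, -0.7, 3.2]
grip_width: 0.0001
gripper_force: 1.8
```

Call:
step_arm(moves=[{"rx": 0,"ry": 0,"rz": 0,"dx": 0,"dy": 0,"dz": 1,"gripper": -1},{"rx": 0,"ry": 0,"rz": 0,"dx": 0,"dy": 0,"dz": 0,"gripper": -1}])

```text
clock: 11.28
tcp_pos: [0.4554, -0.1958, 0.0706]
orientation: [3.102, -0.241, 0.309]
contact_force: [-3.6, 0.1, 6.5]
grip_width: -0.0002
gripper_force: 3.6
```

```bash
python3 tip.py
```

```text
11.275 tip [ 0.4597 -0.1965  0.0491] near [ 0.449  -0.1948  0.0469] far [ 0.4704 -0.1982  0.0512] F [-3.58  0.06  6.54] tilt 0.199 yaw -0.155 q [ 0.28  0.4   0.02  2.25 -0.12  0.3  -1.31]
```

The blue key bottomed at about 7 N, so it counts as tapped. I'll lift, go over to yellow and repeat.

Call:
step_arm(moves=[{"rx": 0,"ry": 0,"rz": 0,"dx": 0,"dy": 0,"dz": -7,"gripper": -1},{"rx": 0,"ry": 0,"rz": 0,"dx": 0,"dy": 0,"dz": -10,"gripper": -1},{"rx": 0,"ry": 0,"rz": 0,"dx": 0,"dy": 22,"dz": 0,"gripper": -1},{"rx": 0,"ry": 0,"rz": 0,"dx": 0,"dy": 23,"dz": 0,"gripper": -1},{"rx": 0,"ry": 0,"rz": 0,"dx": 0,"dy": 0,"dz": 0,"gripper": -1},{"rx": 0,"ry": 0,"rz": 0,"dx": 0,"dy": 0,"dz": 0,"gripper": -1}])

```text
clock: 12.02
tcp_pos: [0.4455, -0.2391, 0.0875]
orientation: [3.102, -0.24, 0.31]
contact_force: [0.7, 0.4, 0.9]
grip_width: -0.0001
gripper_force: 0.0
```

```bash
python3 tip.py;python3 look.py w7
```

```text
12.025 tip [ 0.4498 -0.2398  0.0659] near [ 0.4392 -0.2381  0.0637] far [ 0.4605 -0.2414  0.0681] F [0.67 0.43 0.9 ] tilt 0.199 yaw -0.155 q [ 0.4   0.38 -0.    2.22 -0.13  0.35 -1.21]
[ 0.503 -0.248  0.222] [-0.13  0.02 -0.99]
12.025 [ 0.44551114 -0.23910354  0.08747541] [ 3.10178799 -0.24039011  0.31024532] [0.66559608 0.43405976 0.90256258]
green (array([ 71. , 121.4]), 489, [59, 109, 25, 25]) [ 0.5558 -0.1372  0.05  ]
green (array([244.6, 196.3]), 16441, [104, 165, 280, 64]) [ 0.5082 -0.2129  0.05  ]
green (array([470.8, 262.3]), 3093, [445, 229, 54, 69]) [ 0.4582 -0.3199  0.05  ]
yellow (array([318., 289.]), 1308, [292, 276, 52, 32]) [ 0.4563 -0.2415  0.05  ]
blue (array([229.4, 296.8]), 2131, [201, 276, 56, 43]) [ 0.4592 -0.196   0.05  ]
```

Call:
step_arm(moves=[{"rx": 0,"ry": 0,"rz": 0,"dx": 0,"dy": 1,"dz": 7,"gripper": -1},{"rx": 0,"ry": 0,"rz": 0,"dx": 0,"dy": 0,"dz": 5,"gripper": -1},{"rx": 0,"ry": 0,"rz": 0,"dx": 0,"dy": 0,"dz": 1,"gripper": -1},{"rx": 0,"ry": 0,"rz": 0,"dx": 0,"dy": 0,"dz": 0,"gripper": -1}])

```text
clock: 12.58
tcp_pos: [0.4476, -0.2408, 0.0742]
orientation: [3.102, -0.24, 0.309]
contact_force: [-0.2, 0.7, 0.8]
grip_width: 0.0001
gripper_force: 0.5
```

Call:
step_arm(moves=[{"rx": 0,"ry": 0,"rz": 0,"dx": 0,"dy": 0,"dz": 1,"gripper": -1},{"rx": 0,"ry": 0,"rz": 0,"dx": 0,"dy": 0,"dz": 1,"gripper": -1},{"rx": 0,"ry": 0,"rz": 0,"dx": 0,"dy": 0,"dz": 0,"gripper": -1}])

```text
clock: 12.95
tcp_pos: [0.448, -0.2411, 0.0725]
orientation: [3.102, -0.241, 0.31]
contact_force: [-0.3, 1.0, 3.5]
grip_width: -0.0001
gripper_force: 1.3
```

Call:
step_arm(moves=[{"rx": 0,"ry": 0,"rz": 0,"dx": 0,"dy": 0,"dz": 1,"gripper": -1},{"rx": 0,"ry": 0,"rz": 0,"dx": 0,"dy": 0,"dz": 1,"gripper": -1},{"rx": 0,"ry": 0,"rz": 0,"dx": 0,"dy": 0,"dz": 0,"gripper": -1}])

```text
clock: 13.32
tcp_pos: [0.4484, -0.2412, 0.0706]
orientation: [3.102, -0.241, 0.309]
contact_force: [-1.6, 2.1, 5.1]
grip_width: 0.0002
gripper_force: 2.8
```

```bash
python3 tip.py
```

```text
13.325 tip [ 0.4527 -0.2418  0.049 ] near [ 0.442  -0.2402  0.0469] far [ 0.4633 -0.2435  0.0512] F [-1.58  2.1   5.14] tilt 0.199 yaw -0.155 q [ 0.41  0.42 -0.01  2.22 -0.14  0.32 -1.2 ]
```

The yellow key is pressed to the same depth as blue, at about 5.5 N. I'll retreat and check.

Call:
step_arm(moves=[{"rx": 0,"ry": 0,"rz": 0,"dx": 0,"dy": 0,"dz": -8,"gripper": -1},{"rx": 0,"ry": 0,"rz": 0,"dx": 0,"dy": 0,"dz": -30,"gripper": -1},{"rx": 0,"ry": 0,"rz": 0,"dx": -10,"dy": 0,"dz": -50,"gripper": -1},{"rx": 0,"ry": 0,"rz": 0,"dx": -10,"dy": 0,"dz": -50,"gripper": -1},{"rx": 0,"ry": 0,"rz": 0,"dx": 0,"dy": 0,"dz": 0,"gripper": -1},{"rx": 0,"ry": 0,"rz": 0,"dx": 0,"dy": 0,"dz": 0,"gripper": -1}])

```text
clock: 14.08
tcp_pos: [0.4021, -0.2341, 0.2019]
orientation: [3.101, -0.241, 0.311]
contact_force: [0.5, 0.9, -0.4]
grip_width: -0.0004
gripper_force: 0.0
```

```bash
python3 look.py w8; python3 tip.py
```

```text
[ 0.46  -0.243  0.337] [-0.13  0.02 -0.99]
14.075 [ 0.40205677 -0.2341162   0.20187833] [ 3.10103091 -0.2413982   0.31053827] [ 0.45854767  0.87184708 -0.40965754]
green (array([168.9,  93.7]), 133, [163, 87, 13, 14]) [ 0.5561 -0.1401  0.05  ]
green (array([219.4, 141.4]), 2171, [188, 121, 80, 39]) [ 0.5142 -0.1725  0.05  ]
green (array([408.7, 181.1]), 1213, [393, 160, 33, 44]) [ 0.4597 -0.3189  0.05  ]
yellow (array([315.4, 204.2]), 910, [299, 191, 34, 28]) [ 0.4529 -0.2409  0.05  ]
blue (array([260.3, 205.2]), 959, [243, 191, 35, 29]) [ 0.459 -0.196  0.05 ]
14.125 tip [ 0.4062 -0.2345  0.1796] near [ 0.3955 -0.2329  0.1774] far [ 0.4168 -0.2362  0.1818] F [-0.76  0.81 -1.31] tilt 0.198 yaw -0.155 q [ 0.4   0.11  0.03  2.22 -0.1   0.62 -1.22]
```

View pics/w8.png

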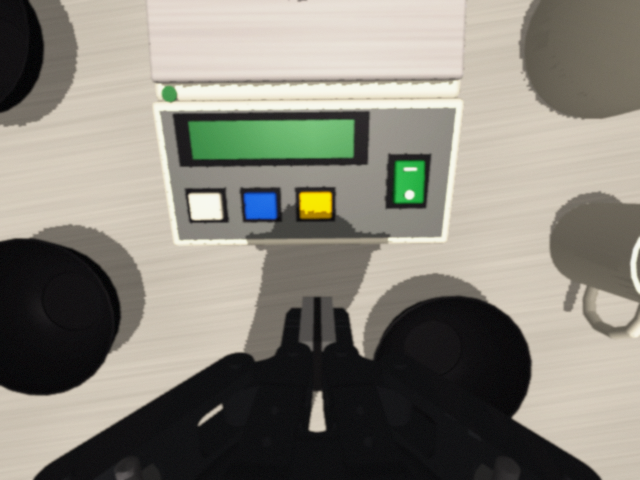

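The rocker at (409,181) is on, the blue (260,205) and yellow (315,204) keys have sprung back up, and the robot is touching nothing. I'll hand it in.

```bash
python3 -c "
from bench import r
print(r.hand_in())"
```

```text
the job is handed in; nothing more can be done
None
```

I switched the rocker on, tapped the blue unit key and then the yellow tare key, and handed the job in at about 14 s; the rocker took up to 24 N on its first press, more than a light tap.

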